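# Key open the moisture meter's spring gate and hold it at the pointer

### The arm

A 7-joint arm with a two-finger parallel gripper is mounted at the origin on the work surface. World frame = base frame: x ahead of the robot, y to its left, z up, the work surface at z = 0. Lengths are in m, angles in rad, forces in N, time in s.
With the tool pointing down it reaches from about 0.4 to 0.875 m from the base axis. Payload 6.5 kg.
Tool frame: the origin (TCP) lies between the finger pads; the fingertips stand 22 mm ahead of it and the grasp point (between the pads) lies 3 mm ahead of it (robot.tip_reach is the z of the fingertips in the tool frame, in m); z points along the fingers, y is the line along which they close (so a half turn about z gives the same grasp; the last joint's range is limited). The gripper opens to 85 mm and grips with 20 to 120 N. Pads are 22 mm wide; open, the fingers measure 114 mm over their backs; the gripper's body (76 mm by 85 mm) begins 54 mm behind the grasp point. The pads swing forward as they close: fully open they stand 13 mm farther back than shut.
Start: joints at [1.141, 0.536, -0.004, 1.538, 0.003, 1.067, -0.071], TCP at [0.231, -0.607, 0.217] pointing down, gripper open.
Joint ranges: [-2.7, 2.7], [-0.37, 2.16], [-1.27, 1.26], [0.24, 2.4], [-1.31, 4.45], [0.19, 1.91], [-2.76, 2.76]. Speed limits (rad/s): [2.39, 2.39, 3.14, 3.14, 3.14, 3.14, 3.14].

### API

Orientations are given as a rotation vector (axis times angle).
In Python, from plant import readout, camera, robot gives the robot as it stands.
- The arm moves only by the shell command python3 -m jog 'ROWS' [OPENING] [FORCE]. ROWS is JSON, a list of rows, each a list of 4 numbers: the shift along the tool's x, y, z in units of 0.3 m (1.0 is 0.3 m), then the turn about the tool's z in units of 45 degrees (1.0 is 45 degrees). In form: [[x, y, z, spin], ...]. A call has 1 to 12 rows; each row is the pose to reach, as a shift and turn from the pose commanded when the call began, along the tool's axes at that moment; what a row does not reach only later rows make up. A row lasts 1/8 s, in which the tool goes at most 62.5 mm and 10.7 degrees, less where a joint would pass 70% of its speed; a pose out of reach is approached as far as the arm can. A call with a number of a shift or a turn outside -1 to 1 is refused whole. A call with a gripper value outside its range is refused whole. OPENING is the closure in counts, from 0 (fully open) to 255 (shut), set as the call begins (- or left out, the last holds). The fingers move at their own pace and stop on an object; FORCE is the grip in N (left out, the last holds). Time passes only in rows, so rows that repeat a pose let the fingers close. It gives the time, the measured TCP pose, the force, the opening and the grip force at its end, in the units of the state.
- readout.sense(): the state, without advancing time (a new reading comes with each control period).
- camera(name): name is "scene" or "top" or "wrist"; returns a dict with "image" (400x640x3 uint8, red, green, blue), "mtx" (3x3 intrinsics, pixels), "xyz" and "attitude" of the camera in the world. Camera axes: x right, y up, looking along -z (the intrinsics and any distortion apply to the point x, -y, -z); pixel columns grow to the right and rows downward; lengths in m; the calibration is good to about 2 mm. A picture is of the moment at which its call begins. There is no depth.
- robot.close_job(): hands the job in; it is judged then, once.
The state is a dict: "clock": time; "qpos": joint angles; "joint_vel": joint speeds; "joint_torque": joint torques, N m; "ee_pos": TCP position; "tool_rot": TCP orientation; "wrist_force": force on the tool from outside, world axes, zero at the start; "ft_torque": the same for the moment, N m; "width": finger opening in m; "finger_force": force on a finger pad.
Only numpy, scipy, OpenCV 4.12 (cv2) and the standard library are available. Lean on these libraries where they do the work, as an engineer would, in place of code of your own. Each camera call takes 0.05 s, during which the arm holds its last target. There are 200 camera calls.

### The job

Lift the T-foot key out of its stand, push its foot down through the slot in the moisture meter's gate slide until the collar comes down on the slide, and give it a quarter turn so that it locks underneath. Then, with the key, pull the spring-closed slide out until its scribed line is level with the tip of the brass pointer on the rail, and keep hold: the program finishes with the gripper still holding the key and the slide at the pointer against the spring. Do not shift the pointer, and leave everything else on the counter where it stands.

Things in the scene. Friction and masses are not known exactly. Their poses are not given: they have to be found in the camera images.
- key_grip (a point): Centre of the head of the loose steel key (70 mm tall, about 0.15 kg, stands upright, z up, in a black block). Head 44 mm long along the key's y, 14 mm thick along its x, 30 mm high; below it a neck 16 mm across, then a round collar 40 mm across and 5 mm thick, its underside 35 mm below this point. Grip the head from above, fingers closing along the key's x.
- key_foot (a point): Centre of the key's T-foot, on its axis, 51 mm below the head's centre and 16 mm below the collar's underside. Same axes as key_grip. Foot 30 mm long along the key's x (so at right angles to the head), 12 mm wide, 8 mm high; between it and the collar a shank 12 mm across and 12 mm long.
- stand: Black fixed block 62 x 52 x 30 mm in which the key stands, foot along the block's x; origin at the centre of its underside. Its open-topped pocket leaves about 3 mm of play round the foot, and the collar rests on the block's top. Lift the key straight up at least 25 mm to clear it.
- gate_slot (a point): Centre of the slot at the top face of the gate slide, 45 mm above the counter: a level steel tongue 66 x 8 mm, out of the meter's front, between two rails. x points into the meter (pull out towards -x), y along the slot, z up. Slot right through, 40 mm (y) by 19 mm (x), 33 mm deep to the plate below it. Foot enters along y and, with the collar within 4 mm of the slide, turns either way to lie along x: locked.
- gate (a joint): How far the gate slide is pulled out, m: 0 shut, 0.070 at its end stop. A spring pulls it shut: about 3.6 N at 0, rising by 1.2 N per 10 mm. The shank has about 3.5 mm of play in the slot each way before it takes the slide along.
- gate_line (a point): End of the scribed dark line across the gate slide, at the slide's edge on the pointer's side; the line lies 35 mm outward (-x) of the slot's centre. Axes as gate_slot.
- pointer_tip (a point): Tip of the nib of the brass pointer, a 14 x 20 mm clip with a thumb screw that stands 20 mm above the left rail (+y side). It is set 30 to 55 mm outward of the shut slide's line, stiff but movable. Axes as gate_slot: the line is level with the pointer when both have the same x in these axes.
- pointer (a joint): Setting of the pointer along the rail, m: equals the value that gate must have for the line to be level with the pointer.
- meter: Grey moisture meter, fixed: body 200 x 200 x 95 mm with a steel bowl on top up to 125 mm; origin at the centre of its underside, x pointing away from its front. Its front is 60 mm behind the slot when shut. Two aluminium rails (14 mm wide, 47 mm high) run 175 mm out from the front, centres 42 mm either side of the slide's centre line.
- cup: Pewter cup, 70 mm across, 80 mm tall; origin at its underside. Bystander.
- vial: Amber glass vial, 28 mm across, 62 mm tall; origin at its underside. Bystander.
- thief_tip: Pointed steel grain thief tip standing on its butt, 30 mm across, 77 mm tall; origin at its underside. Bystander.
- scoop: Yellow polyethylene scoop lying down: 70 mm blade towards its +x from its origin, 85 mm handle towards -x, 26 mm high. Bystander.
- tin: Flat aluminium sample tin, 60 mm across, 35 mm tall; origin at its underside. Bystander.
Things that resemble listed ones, but are neither listed nor needed, are in the scene too. Leave any pink or red look-alike of the part that bears key_grip alone.

How it is judged:
On the way, in this order (a step that is already met when the one before it is completed fails the run):
1. the key's foot is right through the slot of the gate slide (z of key_foot in the frame of gate_slot between -0.022 and -0.0125 m and x of key_foot in the frame of gate_slot between -0.009 and 0.009 m and y of key_foot in the frame of gate_slot between -0.015 and 0.015 m), for 0.1 s.
2. the key is turned so that its foot lies along the slide, locked underneath (all of step 1 and angle between the x axis of key_foot and the x axis of gate_slot, either way round below 0.45 rad), for 0.2 s.
3. the slide's line is level with the pointer (all of step 2 and x of gate_line in the frame of pointer_tip between -0.005 and 0.005 m), for 0.5 s.
At the end, for the whole second after the job is handed in: Key foot through the slot, turned within 0.45 rad of the slide's direction, key upright within 0.2 rad; line within 5 mm of the pointer's tip along the slide, at rest; gripper holds the key, the key holds the slide (over 2 N), the robot does not itself touch the slide (all of step 3 and angle between key_foot's own z axis and vertical below 0.2 rad and velocity of joint gate between -0.01 and 0.01 m/s and contact force between the fingers and key above 1 N and contact force between key and gate above 2 N and contact force between each of the arm, the fingers and gate below 1 N); the arm keeps its last pose, push and grip.
It fails at once if the pointer is shifted along its rail by more than 4 mm (distance of pointer_tip from where it was at the start of the episode above 0.004 m).
It fails at once if a bystander (cup, vial, thief tip, scoop or tin) is moved by more than 30 mm (distance of any of cup, vial, thief_tip, scoop, tin from where it was at the start of the episode above 0.03 m).
It also fails if it takes over 54 s, if anything falls off the work surface, if the arm or the gripper's body presses on something with over 40 N, if the wrist force passes 120 N, or if a joint passes its speed limit or range.

## Working session

There is one attempt and no reset: what is moved stays moved. The work goes in short steps, Python scripts to look and compute and a shell command to move; the robot and the scene stay as the last step left them, time stands still between calls to the robot, and variables do not carry over. Pictures are saved under pics/ and viewed, at most 10 in all, crops included, and the job is handed in when it is done.

```bash
mkdir -p pics; ls; cat > h.py <<'E'
import numpy as np, cv2
from scipy.spatial.transform import Rotation as R
from plant import readout, camera, robot
def att(a):
    a=np.array(a)
    return a if a.shape==(3,3) else (R.from_rotvec(a).as_matrix() if a.size==3 else R.from_quat(a).as_matrix())
def ray(c,u,v):
    K=np.array(c['mtx']); d=np.linalg.inv(K)@[u,v,1]
    return np.array(c['xyz']), att(c['attitude'])@np.array([d[0],-d[1],-d[2]])
def onz(c,u,v,z):
    o,d=ray(c,u,v); return o+d*(z-o[2])/d[2]
def proj(c,p):
    q=att(c['attitude']).T@(np.array(p)-np.array(c['xyz'])); q=np.array([q[0],-q[1],-q[2]]); k=np.array(c['mtx'])@q; return k[:2]/k[2]
def snap(n,f):
    c=camera(n); cv2.imwrite('pics/'+f,c['image'][:,:,::-1]); np.save('pics/'+f[:-4]+'.npy',c,allow_pickle=True); return c
def load(f): return np.load('pics/'+f+'.npy',allow_pickle=True).item()
E
python3 - <<'E'
from h import *
for n in('top','scene'):
    c=snap(n,n+'1.png'); print({k:v for k,v in c.items() if k!='image'})
print(readout.sense())
E
```

```text
pics
{'mtx': array([[457.38454314,   0.        , 309.1782372 ],
       [  0.        , 457.38454314, 196.81381629],
       [  0.        ,   0.        ,   1.        ]]), 'xyz': array([ 0.40133074, -0.01310435,  1.34164104]), 'attitude': array([ 0.07025848, -0.08190448, -1.55388145])}
{'mtx': array([[491.60373658,   0.        , 316.79803119],
       [  0.        , 491.60373658, 199.87128162],
       [  0.        ,   0.        ,   1.        ]]), 'xyz': array([ 0.91568518, -0.76023668,  0.94576352]), 'attitude': array([0.74743132, 0.18083708, 0.49738754])}
{'clock': 0.1, 'qpos': array([ 1.14075534,  0.53707074, -0.00442264,  1.53874723,  0.00260891,
        1.06728544, -0.07122188]), 'joint_vel': array([ 0.00134455, -0.00190199, -0.00070563, -0.00170229, -0.00063071,
       -0.0008021 ,  0.00040381]), 'joint_torque': array([ 1.92927269e-03, -5.84566963e+01,  1.05134580e+00, -2.59776127e+01,
        1.25503755e-02,  4.61742980e-03, -6.08968577e-06]), 'ee_pos': array([ 0.23108543, -0.60692683,  0.21622417]), 'tool_rot': array([-3.08831078e+00, -5.68172467e-01,  6.23040980e-04]), 'wrist_force': array([ 0.04655152, -0.34799385,  0.03662447]), 'ft_torque': array([ 0.01630578, -0.0278353 ,  0.03405357]), 'finger_force': 0.0, 'width': 0.0854341777240467}
```

View pics/top1.png

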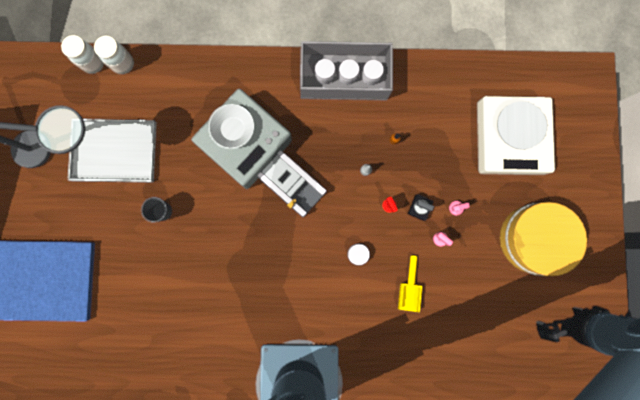

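View pics/scene1.png

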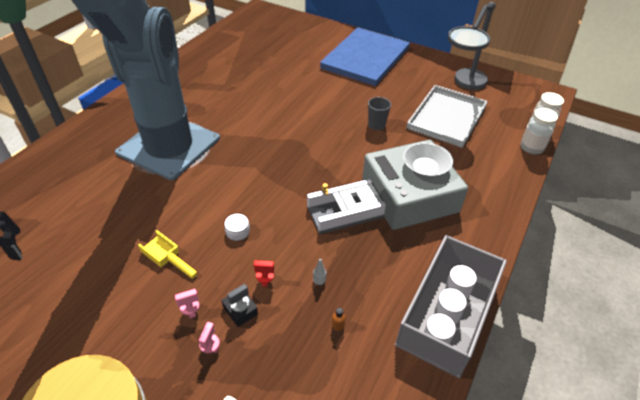

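The top view shows the meter at (240,137) with its rails running to (305,200) and the brass pointer at about (291,204). Key candidates in the top view are the red one at (390,205), the pinks at (459,208) and (443,240), and the piece in the black block at (421,207). Only the last stands in a black block and is not pink or red, so I'll confirm it in a crop.

```bash
python3 - <<'E'
from h import *
t=cv2.imread('pics/top1.png'); s=cv2.imread('pics/scene1.png')
z=lambda i,x,y,w,h,k:cv2.resize(i[y:y+h,x:x+w],None,fx=k,fy=k,interpolation=cv2.INTER_CUBIC)
a=z(t,398,184,50,37,8)   # key
b=z(t,252,147,80,75,5) # slide 400x375
c=z(s,215,275,50,37,8); d=z(s,300,170,100,75,4)
pad=lambda i:cv2.copyMakeBorder(i,0,300-i.shape[0] if i.shape[0]<300 else 0,0,0,0)[:300]
cv2.imwrite('pics/crop1.png',np.vstack([np.hstack([pad(a),pad(c)]),np.hstack([cv2.resize(b[:,:],(400,300)),d])]))
E
```

```text
(no output)
```

View pics/crop1.png

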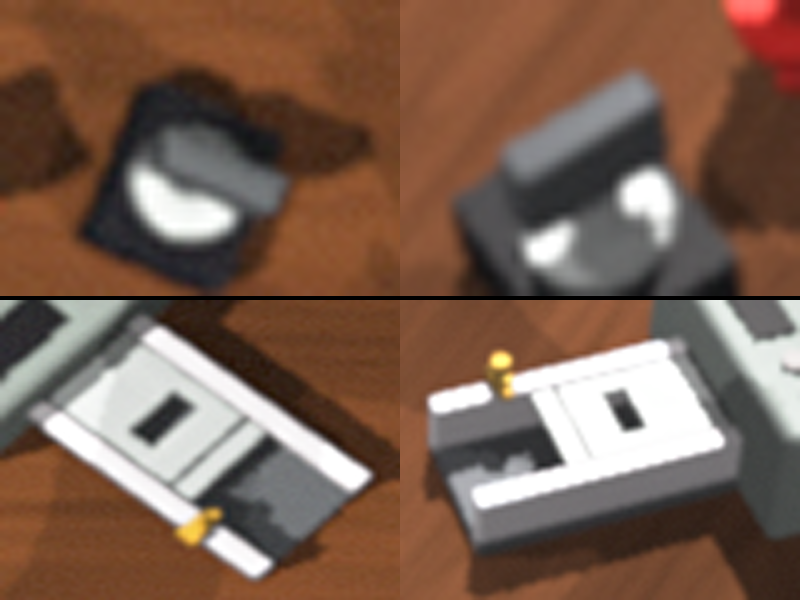

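The crop confirms it: a grey steel head and round bright collar in the black block (top view, head top near (425.7,205.3)). The slot is near (284.6,176.5), and the pointer nib near (294,200).

```bash
python3 - <<'E'
from h import *
c=load('top1')
P=lambda u,v,z:onz(c,u,v,z).round(4)
f=lambda x,y:(398+x/8,184+y/8); g=lambda x,y:(252+x/5,147+(y-300)/4)
# block top corners (z=.03)
for q in[(150,85),(278,130),(212,285),(85,235)]: print('block',P(*f(*q),.03))
for q in[(222,170),(170,148),(280,193)]: print('head',P(*f(*q),.08))
for q in[(163,418)]: print('slot',P(*g(*q),.045))
for q in[(158,328),(372,473),(350,490),(140,345)]: print('railR',P(*g(*q),.047))
for q in[(268,560),(252,578),(40,425),(55,408)]: print('railL',P(*g(*q),.047))
print('nib',P(*g(215,513),.055),'line',P(*g(175,483),.045),P(*g(243,420),.045))
s=load('scene1'); 
print('s slot',onz(s,300+226/4,170+(410-300)/4,.045))
print('s head',onz(s,215+582/8-50,275+122/8,.08))
E
```

```text
block [ 0.5405 -0.3325  0.03  ]
block [ 0.5249 -0.3786  0.03  ]
block [ 0.4686 -0.3542  0.03  ]
block [ 0.4859 -0.3086  0.03  ]
head [ 0.5059 -0.3451  0.08  ]
head [ 0.5133 -0.3271  0.08  ]
head [ 0.4983 -0.3651  0.08  ]
slot [0.5849 0.0494 0.045 ]
railR [0.6497 0.0535 0.047 ]
railR [ 0.5471 -0.0705  0.047 ]
railR [ 0.5347 -0.0582  0.047 ]
railR [0.6372 0.0635 0.047 ]
railL [ 0.4841 -0.0123  0.047 ]
railL [ 0.4712 -0.0034  0.047 ]
railL [0.5784 0.1193 0.047 ]
railL [0.5908 0.1111 0.047 ]
nib [0.5163 0.0182 0.055 ] line [0.5383 0.0416 0.045 ] [0.5842 0.0036 0.045 ]
s slot [0.58854596 0.05099281 0.045     ]
s head [ 0.50800246 -0.34332003  0.08      ]
```

```bash
cat >> h.py <<'E'
def need(p,yaw=None,cur=None):
    """tool-axis shift in row units to TCP p, and spin units so that tool y lies along yaw (deg, mod 180)"""
    s=readout.sense(); M=att(s['tool_rot']); d=M.T@(np.array(p)-s['ee_pos'])/.3
    y=np.degrees(np.arctan2(M[1,1],M[0,1])); e=None
    if yaw is not None: e=-((yaw-y+90)%180-90)/45
    print('shift',d.round(3),'spin',e,'yaw',y.round(1),'tilt',M[:,2].round(4),'pos',s['ee_pos'].round(4),'q7',s['qpos'][6].round(2),'F',s['wrist_force'].round(1),'w',round(s['width'],4),'ff',round(s['finger_force'],1),'t',s['clock'])
E
python3 -c "
from h import *
need([.507,-.344,.23],-22)"
```

```text
shift [ 1.171 -0.492 -0.045] spin -1.047803150287509 yaw -69.2 tilt [-7.0e-04  1.4e-03 -1.0e+00] pos [ 0.2311 -0.6069  0.2162] q7 -0.07 F [ 0.  -0.3  0. ] w 0.0854 ff 0.0 t 0.1
```

```bash
python3 -m jog '[[0.1,-0.04,-0.02,-0.1],[0.25,-0.1,-0.04,-0.25],[0.4,-0.16,-0.045,-0.42],[0.55,-0.23,-0.045,-0.6],[0.7,-0.3,-0.045,-0.75],[0.85,-0.36,-0.045,-0.9],[0.95,-0.4,-0.045,-1.0],[1.0,-0.42,-0.045,-1.0],[1.0,-0.42,-0.045,-1.0]]' 90; python3 -c "
from h import *
need([.507,-.344,.23],-22)"
```

```text
clock: 1.23
ee_pos: [0.467, -0.3828, 0.2304]
tool_rot: [-2.637, -1.707, 0.001]
wrist_force: [-0.1, -0.2, -0.3]
width: 0.0549
finger_force: 0.0
shift [0.173 0.069 0.001] spin -0.04829537402733087 yaw -24.2 tilt [-4.e-04 -1.e-04 -1.e+00] pos [ 0.467  -0.3828  0.2304] q7 0.08 F [-0.1 -0.2 -0.3] w 0.0549 ff 0.0 t 1.225
```

```bash
python3 -m jog '[[0.09,0.03,0,-0.03],[0.173,0.069,0,-0.05],[0.173,0.069,0,-0.05],[0.173,0.069,0,-0.05],[0.173,0.069,0,-0.05]]'; python3 -c "
from h import *
need([.507,-.344,.23],-22)
c=snap('wrist','w1.png'); print(c['mtx'],c['xyz'],c['attitude']); print(proj(c,[.507,-.344,.08]))"
```

```text
clock: 1.85
ee_pos: [0.5054, -0.3459, 0.2304]
tool_rot: [2.606, 1.755, -0.002]
wrist_force: [-0.3, 0.7, 0.0]
width: 0.0554
finger_force: 0.0
shift [0.008 0.002 0.001] spin -0.001938775185685573 yaw -22.1 tilt [-1.e-03 -8.e-04 -1.e+00] pos [ 0.5054 -0.3459  0.2304] q7 0.02 F [-0.3  0.7  0. ] w 0.0554 ff 0.0 t 1.85
[[356.50942601   0.         319.84174441]
 [  0.         356.50942601 196.05462457]
 [  0.           0.           1.        ]] [ 0.53132811 -0.28058163  0.38667508] [-0.27578908  0.0546056  -0.38089466]
[321.53647144 174.10395152]
```

View pics/w1.png

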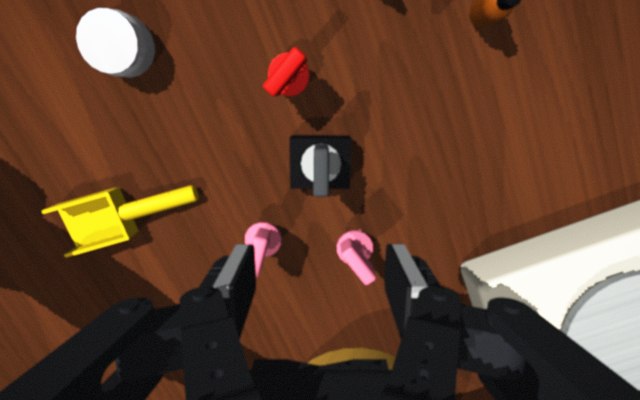

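The wrist view shows the key head top running from about (321,145) to (321,195), in the black block (290–350,135–188). The pinks are at (262,240) and (355,250), the red one at (288,72).

```bash
python3 - <<'E'
from h import *
c=load('w1')
im=cv2.imread('pics/w1.png')
def pts(x,y,yaw,hx,hy,z):
    a=np.radians(yaw); ex=np.array([np.cos(a),np.sin(a)]); ey=np.array([-ex[1],ex[0]])
    return np.array([proj(c,[*(np.array([x,y])+i*hx*ex+j*hy*ey),z]) for i,j in((1,1),(1,-1),(-1,-1),(-1,1))])
k=10;x0,y0=280,125
big=cv2.resize(im[y0:y0+75,x0:x0+80],None,fx=k,fy=k,interpolation=cv2.INTER_CUBIC)[:600]
big=cv2.resize(im[y0:y0+75,x0:x0+80],(640,600),interpolation=cv2.INTER_CUBIC)
for q,col in((pts(.507,-.344,-22,.007,.022,.08),(0,255,0)),(pts(.507,-.344,-22,.031,.026,.03),(255,255,0))):
    cv2.polylines(big,[((q-[x0,y0]+.5)*8).round().astype(int)],True,col,1)
cv2.imwrite('pics/c2.png',big)
for u,v in((262,228),(352,240),(290,68)): print(onz(c,u,v,.02))
E
```

```text
[ 0.41901386 -0.38810296  0.02      ]
[ 0.50570686 -0.43836948  0.02      ]
[ 0.51311662 -0.24733131  0.02      ]
```

View pics/c2.png

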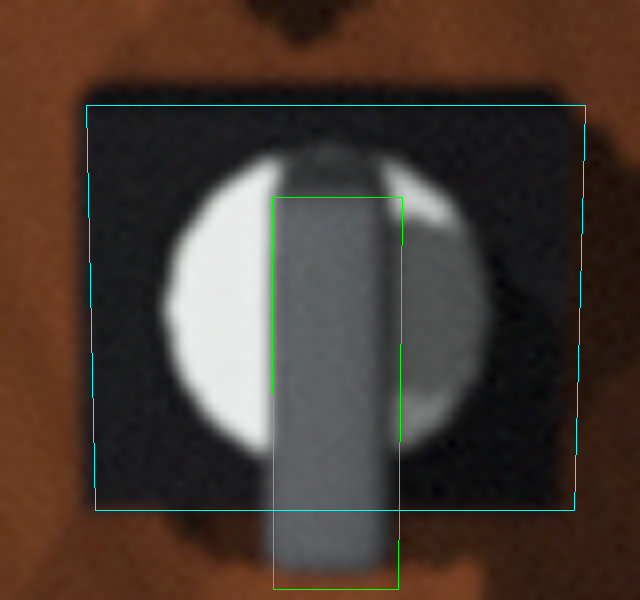

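```bash
python3 -c "
from h import *
need([.5065,-.3425,.068],-22)"
```

```text
shift [ 0.011 -0.001  0.541] spin -0.0012375048584945918 yaw -22.1 tilt [-7.e-04 -6.e-04 -1.e+00] pos [ 0.5057 -0.3455  0.2304] q7 0.02 F [ 0.3 -0.6  0.5] w 0.0552 ff 0.0 t 1.9
```

```bash
python3 -m jog '[[0.01,-0.001,0.08,0],[0.01,-0.001,0.18,0],[0.01,-0.001,0.28,0],[0.01,-0.001,0.38,0],[0.01,-0.001,0.46,0],[0.01,-0.001,0.51,0],[0.01,-0.001,0.54,0],[0.01,-0.001,0.54,0],[0.01,-0.001,0.54,0]]'; python3 -m jog '[[0,0,0,0],[0,0,0,0],[0,0,0,0],[0,0,0,0],[0,0,0,0],[0,0,0,0],[0,0,0,0]]' 255 60;  python3 -c "
from h import *
need([.5065,-.3425,.068],-22)
c=snap('scene','s2.png')"
```

```text
clock: 3.02
ee_pos: [0.5084, -0.3415, 0.0694]
tool_rot: [2.602, 1.758, 0.001]
wrist_force: [0.0, -0.7, -0.1]
width: 0.0549
finger_force: 0.0
clock: 3.9
ee_pos: [0.5078, -0.3412, 0.0685]
tool_rot: [2.603, 1.759, -0.0]
wrist_force: [-0.1, 0.6, 0.2]
width: 0.0003
finger_force: 0.0
shift [-0.006 -0.002  0.002] spin 0.00211197493492629 yaw -21.9 tilt [-0. -0. -1.] pos [ 0.5078 -0.3412  0.0685] q7 -0.04 F [-0.1  0.6  0.2] w 0.0003 ff 0.0 t 3.9
```

Width is 0, so the grasp missed. I'll look before doing anything else.

```bash
python3 - <<'E'
from h import *
s=cv2.imread('pics/s2.png'); c=snap('wrist','w2.png'); t=snap('top','t2.png')
a=cv2.resize(s[240:365,150:310],(640,500),interpolation=cv2.INTER_CUBIC)[:, :]
a=cv2.resize(s[215:365,150:310],(400,375)); b=cv2.resize(cv2.imread('pics/w2.png'),(400,250)); d=cv2.resize(cv2.imread('pics/t2.png')[170:270,370:480],(400,364))
can=np.zeros((600,800,3),np.uint8); can[:375,:400]=a; can[:364,400:]=d; can[375:600,:400]=cv2.resize(b,(400,225)); can[364:600,400:]=cv2.resize(cv2.imread('pics/w2.png')[100:350,170:470],(400,236))
cv2.imwrite('pics/m2.png',can)
E
```

```text
(no output)
```

View pics/m2.png

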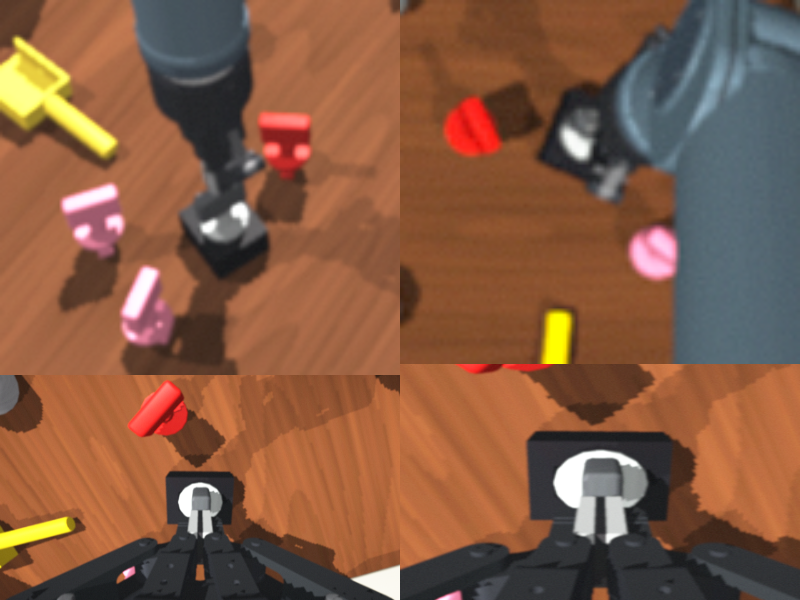

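The wrist view shows the fingers closed just past the near end of the key's head; the key still stands upright in the block. I'll measure the offset between the reported TCP and where the fingers appear in each camera.

```bash
python3 - <<'E'
from h import *
s=readout.sense(); p=s['ee_pos']; tip=p+att(s['tool_rot'])@[0,0,.022]
print(tip, s['width'], s['wrist_force'])
w,t,sc=load('w2'),load('t2'),load('s2')
print('cam',w['xyz'],w['attitude'])
for n,c in(('w',w),('t',t),('s',sc)): print(n,'tip',proj(c,tip).round(1),'key',proj(c,[.5065,-.3422,.08]).round(1),'tip2',proj(c,[.5065-.3*.12,-.3422-.12*.3,.046]).round(1))
print('tip from top',onz(t,370+205/3.64,170+193/3.64,.047),'from scene',onz(sc,150+210/2.5,215+205/2.5,.047))
E
```

```text
[ 0.50777757 -0.34116861  0.04648625] -4.049581168663432e-05 [ 0.50409866 -0.28233091  0.18135118]
cam [ 0.53327688 -0.27588312  0.22482601] [-0.27485511  0.05346259 -0.3778341 ]
w tip [321.1 230.4] key [319.5 261.1] tip2 [284.6 308.7]
t tip [421.3 205.5] key [424.7 205. ] tip2 [434.4 218.8]
s tip [239.8 298.3] key [237.5 289.5] tip2 [214.9 303.9]
tip from top [ 0.45817071 -0.35486807  0.047     ] from scene [ 0.49551547 -0.34508031  0.047     ]
```

```bash
python3 - <<'E'
from h import *
# independent check of cameras: base at origin; meter; print wrist cam offset in tool frame at both poses
for f,p,r in(('w1',[.5054,-.3459,.2304],[2.606,1.755,-.002]),('w2',[.5078,-.3412,.0685],[2.603,1.759,0])):
    c=load(f); M=att(r); print((M.T@(c['xyz']-np.array(p))).round(4),'look',(M.T@att(c['attitude'])@[0,0,-1]).round(3), 'up',(M.T@att(c['attitude'])@[0,1,0]).round(3))
im=cv2.imread('pics/w2.png'); cv2.imwrite('pics/w2c.png',cv2.resize(im[180:380,200:460],(780,600),interpolation=cv2.INTER_CUBIC))
E
```

```text
[ 0.0701 -0.0007 -0.1563] look [-0.275  0.     0.961] up [ 0.961 -0.002  0.275]
[ 0.0701 -0.0007 -0.1563] look [-0.275  0.     0.962] up [ 0.962 -0.002  0.275]
```

View pics/w2c.png

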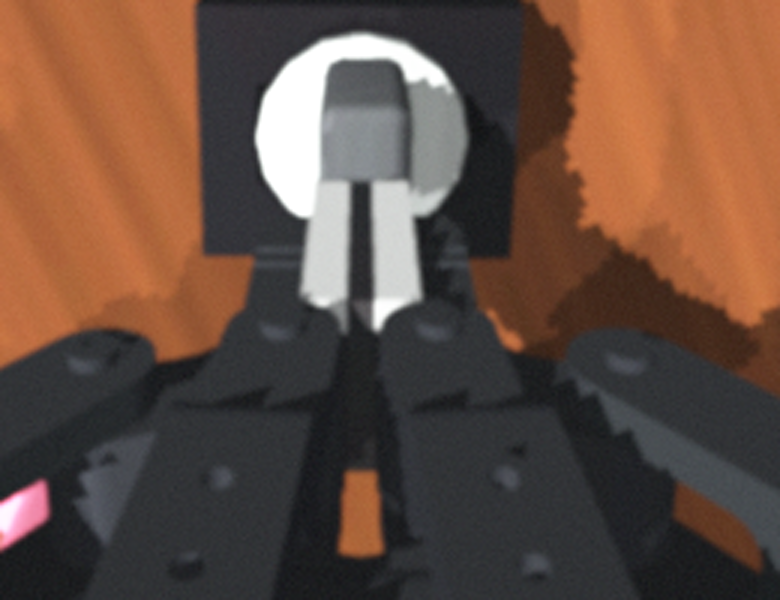

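```bash
python3 - <<'E'
from h import *
print(robot.tip_reach,[a for a in dir(robot) if a[0]!='_'])
s=readout.sense(); M=att(s['tool_rot'])
for n in('w2','s2'):
    c=load(n); print(n,[(z,proj(c,s['ee_pos']+M@[.011,0,z]).round(1).tolist()) for z in(.022,0,-.0175,-.03)])
c=load('w1'); M=att([2.606,1.755,-.002]);p=np.array([.5054,-.3459,.2304])
print('w1',[(z,(proj(c,p+M@[.011,.0275,z])).round(1).tolist(),(proj(c,p+M@[.011,-.0275,z])).round(1).tolist()) for z in(.022,0,-.0175,-.03)])
E
```

```text
0.022 ['Unreachable', 'close_job', 'tip_reach']
w2 [(0.022, [321.1, 210.9]), (0, [321.3, 225.7]), (-0.0175, [321.4, 240.5]), (-0.03, [321.5, 253.3])]
s2 [(0.022, [244.3, 295.5]), (0, [243.3, 289.8]), (-0.0175, [242.5, 285.0]), (-0.03, [242.0, 281.6])]
w1 [(0.022, [373.2, 211.0], [268.7, 210.8]), (0, [379.9, 225.8], [262.2, 225.6]), (-0.0175, [386.7, 240.7], [255.7, 240.4]), (-0.03, [392.5, 253.4], [250.2, 253.2])]
```

Both the wrist and scene views put the fingertips about 40 mm behind where tip_reach says: tool z ≈ -0.018 instead of +0.022. The fingers therefore closed just above the head and touched nothing. I'll raise, reopen, and descend to TCP z ≈ 0.030, checking force on the way.

```bash
python3 -m jog '[[0,0,-0.03,0],[-0.004,0,-0.08,0],[-0.004,0,-0.08,0],[-0.004,0,-0.08,0],[-0.004,0,-0.08,0],[-0.004,0,-0.04,0],[-0.004,0,0,0],[-0.004,0,0.03,0],[-0.004,0,0.05,0],[-0.004,0,0.07,0],[-0.004,0,0.07,0]]' 90; python3 -c "
from h import *
need([.507,-.342,.03],-22)
c=snap('wrist','w3.png')
cv2.imwrite('pics/w3c.png',cv2.resize(c['image'][150:400,130:510,::-1],(760,500)))"
```

```text
clock: 5.42
ee_pos: [0.5071, -0.3421, 0.0471]
tool_rot: [-2.603, -1.759, 0.0]
wrist_force: [0.3, 0.2, 0.5]
width: 0.0553
finger_force: 0.0
shift [ 0.    -0.     0.057] spin 0.0021408015035108167 yaw -21.9 tilt [-6.e-04  3.e-04 -1.e+00] pos [ 0.5071 -0.3421  0.0471] q7 -0.04 F [0.3 0.2 0.5] w 0.0553 ff 0.0 t 5.425
```

View pics/w3c.png

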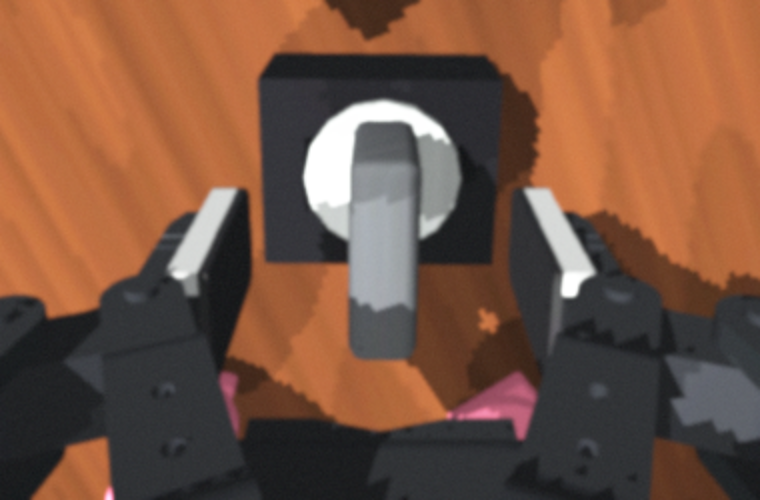

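The fingers stand either side of the head: pad tips at (248,190) and (512,190), head from (384,162) to (382,358), well centred. I'll finish the descent and close.

```bash
python3 -m jog '[[0,0,0.02,0],[0,0,0.045,0],[0,0,0.063,0],[0,0,0.063,0],[0,0,0.063,0]]'; python3 -m jog '[[0,0,0,0],[0,0,0,0],[0,0,0,0],[0,0,0,0],[0,0,0,0],[0,0,0,0]]' 255 80;  python3 -c "
from h import *
need([.507,-.342,.03],-22)"
```

```text
clock: 6.1
ee_pos: [0.5075, -0.3423, 0.0287]
tool_rot: [2.603, 1.759, 0.0]
wrist_force: [-0.6, 0.3, 0.4]
width: 0.0552
finger_force: 0.0
clock: 6.85
ee_pos: [0.5076, -0.3424, 0.0289]
tool_rot: [2.603, 1.759, 0.0]
wrist_force: [-0.4, 0.5, 5.8]
width: 0.0132
finger_force: 78.8
shift [ 0.001 -0.002 -0.004] spin 0.002127113618340104 yaw -21.9 tilt [ 4.e-04 -3.e-04 -1.e+00] pos [ 0.5076 -0.3424  0.0289] q7 -0.05 F [-0.4  0.5  5.8] w 0.0132 ff 78.8 t 6.85
```

```bash
python3 -m jog '[[0,0,-0.03,0],[0,0,-0.08,0],[0,0,-0.15,0],[0,0,-0.25,0],[0,0,-0.35,0],[0,0,-0.45,0],[0,0,-0.54,0],[0,0,-0.57,0],[0,0,-0.57,0],[0,0,-0.57,0]]';  python3 -c "
from h import *
need([.586,.050,.2],-40.4)"
```

```text
clock: 8.1
ee_pos: [0.5065, -0.3419, 0.1984]
tool_rot: [-2.601, -1.758, 0.001]
wrist_force: [0.8, -0.4, -1.9]
width: 0.0129
finger_force: 78.3
shift [ 1.311 -0.241 -0.004] spin 0.4111489461057734 yaw -21.9 tilt [-0.0018  0.0011 -1.    ] pos [ 0.5065 -0.3419  0.1984] q7 0.01 F [ 0.8 -0.4 -1.9] w 0.0129 ff 78.3 t 8.1
```

```bash
python3 -m jog '[[0.06,-0.01,0,0.02],[0.15,-0.03,0,0.06],[0.26,-0.05,0,0.12],[0.38,-0.07,0,0.18],[0.5,-0.09,0,0.24],[0.62,-0.11,0,0.3],[0.74,-0.14,0,0.36],[0.85,-0.16,0,0.41],[0.94,-0.17,0,0.41],[0.98,-0.18,0,0.41],[0.98,-0.18,0,0.41]]'; python3 -c "
from h import *
need([.586,.050,.2],-40.4)"
```

```text
clock: 9.48
ee_pos: [0.5664, -0.049, 0.1989]
tool_rot: [-2.85, -1.32, 0.002]
wrist_force: [0.4, -0.7, -1.3]
width: 0.013
finger_force: 78.1
shift [ 0.294 -0.164 -0.004] spin 0.002662973467784645 yaw -40.3 tilt [-1.3e-03  1.0e-04 -1.0e+00] pos [ 0.5664 -0.049   0.1989] q7 -0.82 F [ 0.4 -0.7 -1.3] w 0.013 ff 78.1 t 9.475
```

```bash
python3 -c "
from h import *
c=snap('wrist','w4.png'); print(proj(c,[.586,.05,.045]))
snap('top','t4.png'); snap('scene','s4.png')"
```

```text
[261.51613294  70.68886538]
```

View pics/w4.png

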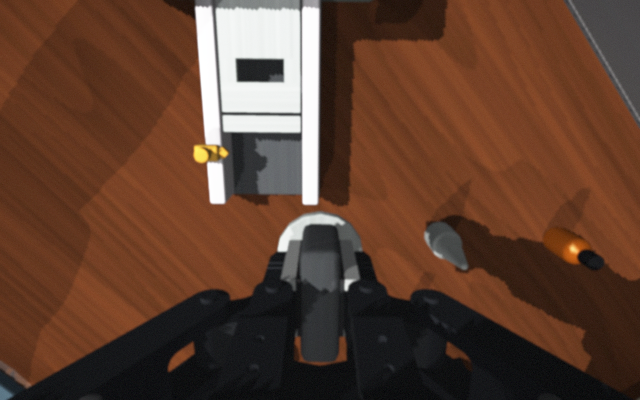

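The wrist view shows the slot at (260,70), the line between slide top and lip around row 113, the pointer nib near (227,154), rails running straight up the image, and the key held with its collar visible at (320,235). I'll measure these numerically.

```bash
python3 - <<'E'
from h import *
c=load('w4'); im=c['image'].astype(int); g=im.mean(2)
# slot
roi=np.zeros(g.shape,np.uint8); roi[50:92,224:298]=(g[50:92,224:298]<110)
n,l,st,ce=cv2.connectedComponentsWithStats(roi); k=1+st[1:,4].argmax(); print('slot',st[k],ce[k])
ys,xs=np.where(l==k); r=cv2.minAreaRect(np.float32(np.c_[xs,ys])); print(r)
u,v=st[k][0]+st[k][2]/2-.5,st[k][1]+st[k][3]/2-.5
S=onz(c,u,v,.045); print('slot xyz',S)
e=[onz(c,st[k][0]-.5,v,.045),onz(c,st[k][0]+st[k][2]-.5,v,.045),onz(c,u,st[k][1]-.5,.045),onz(c,u,st[k][1]+st[k][3]-.5,.045)]
print('slot size',np.linalg.norm(e[0]-e[1]),np.linalg.norm(e[2]-e[3]))
# slide direction: outer edges of rails (bright)
for name,rows,lo,hi,rev in(('L',range(20,130,5),190,226,0),('R',range(20,190,5),295,335,1)):
    P=[]
    for y in rows:
        xs=np.where(g[y,lo:hi]>170)[0]
        if len(xs): P.append(onz(c,lo+(xs[-1] if rev else xs[0]),y,.047)[:2])
    P=np.float32(P); d=cv2.fitLine(P,cv2.DIST_HUBER,0,.01,.01).ravel(); print(name,np.degrees(np.arctan2(d[1],d[0]))%180,d[2:])
# line and nib
for col in(235,260,285): print('col',col,g[100:136,col].astype(int).tolist())
ye=(im[...,0]>110)&(im[...,0]-im[...,2]>70)&(im[...,1]>90); ye[:130]=0; ye[175:]=0; ye[:,:190]=0; ye[:,235:]=0
ys,xs=np.where(ye); print('yellow',xs.min(),xs.max(),ys.min(),ys.max(),[(x,ys[xs==x].min(),ys[xs==x].max()) for x in range(xs.max()-6,xs.max()+1)])
print('keycol',g[205:375:2,320].astype(int).tolist())
E
```

```text
slot [ 236   59   47   23 1017] [259.32055064  69.6705998 ]
((259.0, 70.0), (22.0, 46.0), 90.0)
slot xyz [0.58478278 0.05172831 0.045     ]
slot size 0.03865098058311714 0.017881913007570163
L 49.065865 [0.5485626  0.08336423]
R 49.241222 [0.60803837 0.0046424 ]
col 235 [242, 241, 240, 240, 241, 240, 240, 240, 242, 243, 239, 216, 144, 70, 93, 175, 231, 241, 242, 242, 241, 242, 243, 242, 241, 241, 241, 242, 243, 243, 237, 204, 119, 48, 34, 37]
col 260 [243, 241, 241, 239, 240, 239, 240, 241, 241, 242, 240, 227, 165, 85, 80, 155, 218, 239, 242, 241, 241, 242, 244, 243, 240, 239, 240, 241, 241, 242, 241, 219, 152, 80, 53, 49]
col 285 [242, 242, 240, 239, 237, 238, 238, 239, 240, 241, 240, 232, 184, 103, 66, 128, 208, 236, 241, 240, 241, 241, 243, 243, 240, 240, 239, 240, 241, 241, 239, 229, 171, 97, 53, 53]
yellow 193 228 144 163 [(222, np.int64(147), np.int64(157)), (223, np.int64(147), np.int64(157)), (224, np.int64(148), np.int64(157)), (225, np.int64(149), np.int64(157)), (226, np.int64(150), np.int64(156)), (227, np.int64(151), np.int64(155)), (228, np.int64(152), np.int64(153))]
keycol [71, 71, 71, 95, 150, 215, 217, 216, 217, 174, 58, 41, 42, 43, 41, 40, 43, 42, 43, 43, 43, 48, 50, 64, 75, 82, 81, 84, 85, 88, 86, 86, 87, 88, 88, 86, 87, 88, 86, 88, 88, 89, 81, 52, 43, 44, 51, 52, 49, 49, 52, 51, 51, 50, 51, 49, 51, 51, 52, 50, 53, 51, 52, 50, 49, 50, 49, 50, 50, 50, 49, 50, 49, 53, 53, 48, 50, 52, 52, 66, 47, 19, 9, 17, 9]
```

Slot at (0.5848, 0.0517), size 38.7×17.9 mm (spec 40×19, consistent). Slide direction is 49.15°, and the key's axis sits on the tool axis to within 1 mm. Moving over the slot.

```bash
python3 -c "
from h import *
need([.5848,.0517,.1],-40.85)
c=load('w4'); print('nib',[onz(c,228,152.7,z) for z in(.055,.06)],'line',[onz(c,x,y,.045) for x,y in((235,113.3),(260,113.6),(285,113.8))])
ex=np.array([np.cos(np.radians(49.15)),np.sin(np.radians(49.15)),0]); S=np.array([.5848,.0517,.045])
print([(onz(c,228,152.7,z)-S)@ex for z in(.045,.05,.055,.06,.067)],[(onz(c,x,y,.045)-S)@ex for x,y in((235,113.3),(260,113.6),(285,113.8))])"
```

```text
shift [ 0.301 -0.176  0.331] spin 0.008292778801107816 yaw -40.5 tilt [-7.e-04 -9.e-04 -1.e+00] pos [ 0.5665 -0.0512  0.1993] q7 -0.82 F [-0.3 -0.3 -1.8] w 0.013 ff 78.1 t 9.625
nib [array([0.5205146 , 0.01861547, 0.055     ]), array([0.52202491, 0.01838504, 0.06      ])] line [array([0.54555854, 0.03939799, 0.045     ]), array([0.56161449, 0.02551975, 0.045     ]), array([0.57772964, 0.01169991, 0.045     ])]
[np.float64(-0.06870092631340102), np.float64(-0.0678873678837389), np.float64(-0.06707380945407684), np.float64(-0.06626025102441473), np.float64(-0.06512126922288783)] [np.float64(-0.034972636883399424), np.float64(-0.03496858393637776), np.float64(-0.03488163767576448)]
```

```bash
python3 -m jog '[[0.05,-0.03,0,0.008],[0.13,-0.08,0,0.008],[0.21,-0.125,0,0.008],[0.27,-0.16,0.02,0.008],[0.3,-0.176,0.06,0.008],[0.3,-0.176,0.13,0.008],[0.3,-0.176,0.21,0.008],[0.3,-0.176,0.28,0.008],[0.3,-0.176,0.32,0.008],[0.3,-0.176,0.33,0.008],[0.3,-0.176,0.33,0.008],[0.3,-0.176,0.33,0.008]]'; python3 -c "
from h import *
need([.5848,.0517,.044],-40.85)"
```

```text
clock: 11.12
ee_pos: [0.5856, 0.0534, 0.1014]
tool_rot: [2.855, 1.31, 0.002]
wrist_force: [-0.8, 0.1, -2.0]
width: 0.0132
finger_force: 78.1
shift [-0.006  0.002  0.191] spin 0.002883536360902402 yaw -40.7 tilt [ 1.4e-03  1.0e-04 -1.0e+00] pos [0.5856 0.0534 0.1014] q7 -1.06 F [-0.8  0.1 -2. ] w 0.0132 ff 78.1 t 11.125
```

```bash
python3 -m jog '[[-0.004,0.002,0.03,0.003],[-0.006,0.002,0.07,0.003],[-0.006,0.002,0.1,0.003],[-0.006,0.002,0.12,0.003],[-0.006,0.002,0.133,0.003],[-0.006,0.002,0.145,0.003],[-0.006,0.002,0.145,0.003]]'; python3 -c "
from h import *
need([.5848,.0517,.044],-40.85)"
```

```text
clock: 12.0
ee_pos: [0.5841, 0.0517, 0.0569]
tool_rot: [-2.857, -1.307, 0.0]
wrist_force: [-0.6, -0.2, -1.3]
width: 0.0131
finger_force: 78.1
shift [0.001 0.002 0.043] spin 0.00010718474127694814 yaw -40.8 tilt [-2.e-04 -1.e-04 -1.e+00] pos [0.5841 0.0517 0.0569] q7 -1.08 F [-0.6 -0.2 -1.3] w 0.0131 ff 78.1 t 12.0
```

The foot bottom is 7 mm below the slide's top with no contact force, so it is in the slot.

```bash
python3 -m jog '[[0,0,0.015,0],[0,0,0.028,0],[0,0,0.037,0],[0,0,0.041,0],[0,0,0.041,0],[0,0,0.041,0]]'; python3 -c "
from h import *
need([.5848,.0517,.044],-40.85)"
```

```text
clock: 12.75
ee_pos: [0.5843, 0.0517, 0.0449]
tool_rot: [2.857, 1.306, 0.0]
wrist_force: [-0.5, -1.0, -2.0]
width: 0.0129
finger_force: 78.1
shift [0.001 0.001 0.003] spin -2.0158422521869095e-05 yaw -40.9 tilt [ 2.e-04  0.e+00 -1.e+00] pos [0.5843 0.0517 0.0449] q7 -1.09 F [-0.5 -1.  -2. ] w 0.0129 ff 78.1 t 12.75
```

```bash
python3 -m jog '[[0,0,0.003,0],[0,0,0.005,0],[0,0,0.005,0]]'; python3 -m jog '[[0,0,0.003,0],[0,0,0.005,0],[0,0,0.005,0]]'
```

```text
clock: 13.12
ee_pos: [0.5844, 0.0517, 0.0439]
tool_rot: [2.857, 1.306, 0.0]
wrist_force: [-2.2, -0.2, 5.1]
width: 0.0132
finger_force: 79.3
clock: 13.5
ee_pos: [0.5845, 0.0517, 0.0438]
tool_rot: [2.857, 1.306, 0.0]
wrist_force: [-7.0, -1.2, 19.3]
width: 0.0132
finger_force: 81.3
```

Contact at TCP z 0.0438, as expected for the collar seated on the slide. I'll relieve the press and turn.

```bash
python3 -m jog '[[0,0,-0.005,0],[0,0,-0.01,0],[0,0,-0.01,-0.1],[0,0,-0.01,-0.25],[0,0,-0.01,-0.4],[0,0,-0.01,-0.55],[0,0,-0.01,-0.7],[0,0,-0.01,-0.85],[0,0,-0.01,-1.0],[0,0,-0.01,-1.0]]'; python3 -c "
from h import *
need([.5848,.0517,.0445],49.15)"
```

```text
clock: 14.75
ee_pos: [0.584, 0.0515, 0.0443]
tool_rot: [-2.141, -2.298, 0.0]
wrist_force: [1.1, 0.1, -1.8]
width: 0.0132
finger_force: 78.1
shift [ 0.     0.003 -0.001] spin -1.0017572436871116 yaw 4.1 tilt [-7.e-04  4.e-04 -1.e+00] pos [0.584  0.0515 0.0443] q7 -0.45 F [ 1.1  0.1 -1.8] w 0.0132 ff 78.1 t 14.75
```

```bash
python3 -m jog '[[0,0,0,-0.1],[0,0,0,-0.25],[0,0,0,-0.4],[0,0,0,-0.55],[0,0,0,-0.7],[0,0,0,-0.85],[0,0,0,-1.0],[0,0,0,-1.0],[0,0,0,-1.0]]'; python3 -c "
from h import *
need([.5848-.03*np.cos(np.radians(49.15)),.0517-.03*np.sin(np.radians(49.15)),.044],49.15)
t=load('t4')
im=t['image'].astype(int); ye=(im[...,0]>120)&(im[...,0]-im[...,2]>60); ye[:190]=0;ye[215:]=0;ye[:,:280]=0;ye[:,305:]=0
ys,xs=np.where(ye); print(sorted(zip(xs,ys)))
ex=np.array([np.cos(np.radians(49.15)),np.sin(np.radians(49.15)),0]);S=np.array([.5848,.0517,.045])
for u,v in sorted(zip(xs,ys))[-6:]: d=onz(t,u,v,.05)-S; print(u,v,(d@ex).round(4),(d[1]*ex[0]-d[0]*ex[1]).round(4))
"
```

```text
clock: 15.88
ee_pos: [0.5841, 0.0516, 0.0446]
tool_rot: [-1.101, -2.942, 0.0]
wrist_force: [1.0, 0.2, -2.3]
width: 0.013
finger_force: 78.1
shift [-0.002 -0.098  0.002] spin -0.004325479130800937 yaw 49.0 tilt [-3.e-04 -1.e-04 -1.e+00] pos [0.5841 0.0516 0.0446] q7 0.21 F [ 1.   0.2 -2.3] w 0.013 ff 78.1 t 15.875
[(np.int64(280), np.int64(199)), (np.int64(280), np.int64(200)), (np.int64(280), np.int64(201)), (np.int64(280), np.int64(202)), (np.int64(280), np.int64(203)), (np.int64(280), np.int64(204)), (np.int64(280), np.int64(205)), (np.int64(280), np.int64(206)), (np.int64(280), np.int64(207)), (np.int64(280), np.int64(208)), (np.int64(280), np.int64(209)), (np.int64(280), np.int64(210)), (np.int64(280), np.int64(211)), (np.int64(280), np.int64(212)), (np.int64(280), np.int64(213)), (np.int64(280), np.int64(214)), (np.int64(281), np.int64(199)), (np.int64(281), np.int64(200)), (np.int64(281), np.int64(201)), (np.int64(281), np.int64(202)), (np.int64(281), np.int64(203)), (np.int64(281), np.int64(204)), (np.int64(281), np.int64(205)), (np.int64(281), np.int64(206)), (np.int64(281), 
[... 5112 characters left out ...]
4(294), np.int64(201)), (np.int64(294), np.int64(202)), (np.int64(294), np.int64(211)), (np.int64(294), np.int64(212)), (np.int64(294), np.int64(213)), (np.int64(294), np.int64(214)), (np.int64(295), np.int64(199)), (np.int64(295), np.int64(200)), (np.int64(295), np.int64(201)), (np.int64(295), np.int64(202)), (np.int64(295), np.int64(212)), (np.int64(295), np.int64(213)), (np.int64(295), np.int64(214)), (np.int64(296), np.int64(200)), (np.int64(296), np.int64(213)), (np.int64(296), np.int64(214)), (np.int64(297), np.int64(214)), (np.int64(298), np.int64(214))]
295 214 -0.0958 0.0587
296 200 -0.0714 0.0272
296 213 -0.096 0.0547
296 214 -0.0979 0.0568
297 214 -0.1 0.0549
298 214 -0.1022 0.053
```

```bash
python3 -m jog '[[0,-0.01,0.001,0],[0,-0.025,0.001,0],[0,-0.04,0.001,0],[0,-0.055,0.001,0],[0,-0.07,0.001,0],[0,-0.085,0.001,0],[0,-0.1,0.001,0],[0,-0.11,0.001,0],[0,-0.117,0.001,0],[0,-0.117,0.001,0],[0,-0.117,0.001,0]]' 255 100; python3 -c "
from h import *
need([.5848-.0365*np.cos(np.radians(49.15)),.0517-.0365*np.sin(np.radians(49.15)),.044],49.15)
for n in('wrist','top','scene'): 
    c=snap(n,n[0]+'5.png')
    S=np.array([.5848,.0517,0]); a=np.radians(49.15); ex=np.array([np.cos(a),np.sin(a),0]); ey=np.array([-ex[1],ex[0],0])
    print(n,'nib',proj(c,S-.068*ex+.033*ey+[0,0,.048]),'slot',proj(c,S-.033*ex+[0,0,.045]))"
```

```text
clock: 17.25
ee_pos: [0.5624, 0.0267, 0.0449]
tool_rot: [1.095, 2.943, 0.005]
wrist_force: [4.4, 6.3, -6.3]
width: 0.013
finger_force: 97.5
shift [-0.002 -0.01   0.003] spin 0.0005788532280253852 yaw 49.2 tilt [ 0.0029  0.0027 -1.    ] pos [0.5624 0.0267 0.0449] q7 0.23 F [ 4.4  6.3 -6.3] w 0.013 ff 97.5 t 17.25
wrist nib [241.58857729 183.51716883] slot [320.47623961 249.40428344]
top nib [293.75195872 200.78672427] slot [292.37503714 184.15865297]
scene nib [325.84041828 193.28723501] slot [343.27862798 199.78937916]
```

The wrist feels 7.7 N along the slide's inward direction, the expected spring load, so the slide is following. One composite look at the line against the nib.

```bash
python3 - <<'E'
from h import *
w=cv2.imread('pics/w5.png');s=cv2.imread('pics/s5.png');t=cv2.imread('pics/t5.png')
can=np.zeros((600,800,3),np.uint8)
can[:360,:800]=cv2.resize(w[110:254,180:500],(800,360),interpolation=cv2.INTER_CUBIC)
can[360:,:400]=cv2.resize(s[165:225,295:395],(400,240),interpolation=cv2.INTER_CUBIC)
can[360:,400:]=cv2.resize(t[165:213,260:340],(400,240),interpolation=cv2.INTER_CUBIC)
cv2.imwrite('pics/m5.png',can)
E
```

```text
(no output)
```

View pics/m5.png

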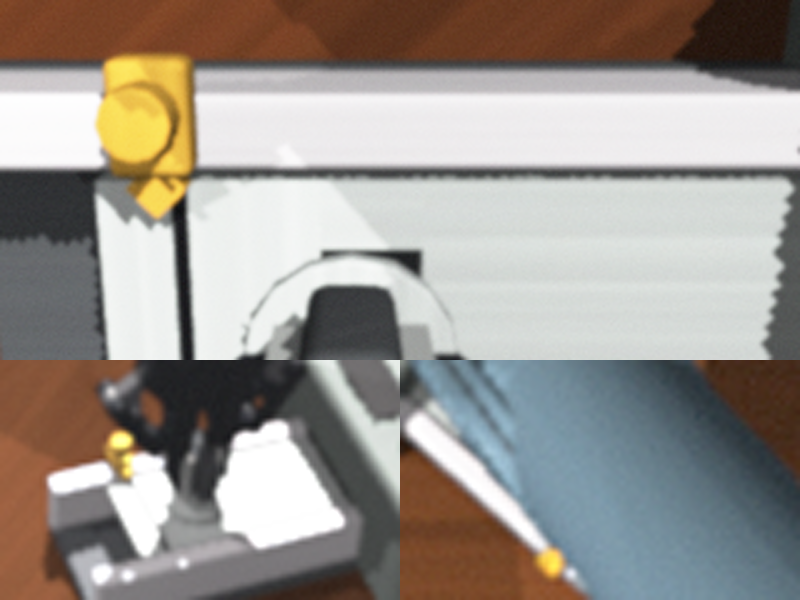

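The line runs from (182,215) to (188,355) in the crop and the nib tip is at (157,218), so the line is still a few mm short (outward is left). I'll triangulate the nib's height from two wrist views for the exact remainder.

```bash
python3 - <<'E'
from h import *
a=np.radians(49.15); ex=np.array([np.cos(a),np.sin(a),0]); S=np.array([.5848,.0517,.045])
w4,w5=load('w4'),load('w5')
im=w5['image'].astype(int); ye=(im[...,0]>110)&(im[...,0]-im[...,2]>70)&(im[...,1]>90); ye[:130]=0; ye[:,:225]=0; ye[:,262:]=0;ye[203:]=0
ys,xs=np.where(ye); print('nib rows',[(r,xs[ys==r].min(),xs[ys==r].max()) for r in range(ys.max()-4,ys.max()+1)])
g=im.mean(2); print('line',[(r,245+int(g[r,245:268].argmin())) for r in(192,196,200,210,220,240)])
n5=(242.8,197.2)
rays=[ray(w4,228,152.7),ray(w5,*n5)]
A=sum(np.eye(3)-np.outer(d,d)/(d@d) for o,d in rays); b=sum((np.eye(3)-np.outer(d,d)/(d@d))@o for o,d in rays); P=np.linalg.solve(A,b)
print('nib tri',P,(P-S)@ex,[np.linalg.norm(np.cross(P-o,d/np.linalg.norm(d))) for o,d in rays])
L=onz(w5,252.8,196,.045); print('line',(L-S)@ex)
for z in(.045,.049,.053,.057): print(z,'remaining',((L-onz(w5,*n5,z))@ex).round(4))
need([.56,.02,.044],49.15)
E
```

```text
nib rows [(192, np.int64(236), np.int64(248)), (193, np.int64(238), np.int64(247)), (194, np.int64(239), np.int64(246)), (195, np.int64(240), np.int64(245)), (196, np.int64(241), np.int64(244))]
line [(192, 252), (196, 252), (200, 252), (210, 252), (220, 253), (240, 254)]
nib tri [0.51975348 0.01896449 0.05171726] -0.06730762966642011 [np.float64(0.00029810954748607895), np.float64(0.0002981095474860446)]
line -0.06390122008068255
0.045 remaining 0.0046
0.049 remaining 0.0037
0.053 remaining 0.0028
0.057 remaining 0.0019
shift [-0.008 -0.022  0.003] spin 0.0005162802378117072 yaw 49.2 tilt [ 0.003   0.0027 -1.    ] pos [0.5625 0.0267 0.045 ] q7 0.23 F [ 5.3  6.2 -5.2] w 0.0128 ff 97.5 t 17.4
```

```bash
python3 -m jog '[[0,-0.004,0,0],[0,-0.008,0,0],[0,-0.011,0,0],[0,-0.011,0,0],[0,-0.011,0,0],[0,-0.011,0,0],[0,-0.011,0,0],[0,-0.011,0,0]]'; python3 - <<'E'
from h import *
a=np.radians(49.15); ex=np.array([np.cos(a),np.sin(a),0]); S=np.array([.5848,.0517,.045])
c=snap('wrist','w6.png'); im=c['image'].astype(int); g=im.mean(2)
ye=(im[...,0]>110)&(im[...,0]-im[...,2]>70)&(im[...,1]>90); ye[:130]=0; ye[:,:225]=0; ye[:,275:]=0;ye[212:]=0
ys,xs=np.where(ye); R_=range(ys.max()-4,ys.max()+1); print('nib rows',[(r,xs[ys==r].min(),xs[ys==r].max()) for r in R_])
ln=[(r,238+int(g[r,238:275].argmin())) for r in(202,206,210,220,240)]; print('line',ln)
n=(np.mean([xs[ys==ys.max()-1].min(),xs[ys==ys.max()-1].max()]),ys.max()+.7)
N=onz(c,*n,.0515); L=onz(c,ln[1][1],206,.045); print('nib',N,(N-S)@ex,'line',(L-S)@ex,'remaining',(L-N)@ex)
need([.56,.02,.044],49.15); print(readout.sense()['joint_vel'].round(3))
E
```

```text
clock: 18.4
ee_pos: [0.5605, 0.0245, 0.045]
tool_rot: [1.095, 2.942, 0.006]
wrist_force: [4.8, 5.8, -5.8]
width: 0.0127
finger_force: 97.4
nib rows [(193, np.int64(244), np.int64(254)), (194, np.int64(245), np.int64(253)), (195, np.int64(246), np.int64(252)), (196, np.int64(248), np.int64(251)), (197, np.int64(249), np.int64(250))]
line [(202, 252), (206, 253), (210, 252), (220, 253), (240, 254)]
nib [0.52014255 0.01894661 0.0515    ] -0.06706667817300861 line -0.06696745177002278 remaining 9.922640298583638e-05
shift [-0.008 -0.012  0.003] spin 0.0007557654578495961 yaw 49.2 tilt [ 0.0034  0.0031 -1.    ] pos [0.5605 0.0245 0.045 ] q7 0.24 F [ 5.3  5.3 -6.2] w 0.0128 ff 97.4 t 18.45
[-0.     0.    -0.002  0.001 -0.     0.     0.   ]
```

The line is level with the nib to about 0.1 mm, the pointer hasn't moved, everything is at rest, and the spring load is about 7.5 N. Handing in.

```bash
python3 -c "
from plant import robot
print(robot.close_job())"
```

```text
the job is handed in; nothing more can be done
None
```

I handed the job in at about 18.5 s with the gripper holding the key, which is locked under the slide. The scribed line was about 0.1 mm from the pointer tip by the wrist camera, against a spring load of about 7.5 N; the hand-in gave no verdict.

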